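Show the sauce jar's code to the stock scanner

ROBOT

A 6-joint arm with a two-finger parallel gripper is mounted at the origin on the work surface. World frame = base frame: x ahead of the robot, y to its left, z up, the work surface at z = 0. Lengths are in m, angles in rad, forces in N, time in s.
With the tool pointing down it reaches from about 0.35 to 0.85 m from the base axis. Payload 8.1 kg.
Tool frame: the origin (TCP) lies on the centre line of the jaws, within the pads' length; the fingertips stand 22 mm ahead of it and the grasp point (between the pads) lies 3 mm ahead of it; z points along the fingers, y is the line along which they close (so a half turn about z gives the same grasp; the last joint's range is limited). The gripper opens to 93 mm and grips with 3 to 60 N. Pads are 15 mm wide; open, the fingers measure 128 mm over their backs; the gripper's body (75 mm by 188 mm) begins 65 mm behind the grasp point.
Start: joints at [1.151, 0.13, 1.488, -0, 1.523, -0.085], TCP at [0.197, 0.567, 0.241] pointing down, gripper open.
Joint ranges: [-2.96, 2.96], [-0.89, 2.26], [0.02, 2.5], [-1.34, 4.48], [0, 2.73], [-2.66, 2.66]. Speed limits (rad/s): [2.39, 2.39, 2.79, 3.14, 3.14, 3.14].

INTERFACE

Orientations are given as a rotation vector (axis times angle).
In Python, from plant import robot, cam, close_job gives the robot as it stands (robot), with the cameras (cam) and the job as plain functions.
- The arm moves only by the shell command python3 inch.py FILE [FORCE], which reads ROWS from the file FILE. ROWS is a JSON list of rows, 1 to 20 of them, each of 5 numbers: the finger opening in m, then dx, dy, dz in m, then a turn about the tool's z in rad; each row shifts and turns the commanded pose from where the row before left it, along the tool's axes as they then stand; what a row does not reach is not made up. A row lasts 1/10 s, in which the tool goes at most 0.05 m and 0.15 rad, less where a joint would pass 70% of its speed; a pose out of reach is approached as far as the arm can. The fingers move at their own pace and stop on an object; FORCE is the grip in N (left out, the last holds). Time passes only in rows, so rows that do not move let the fingers close. It prints the time, the measured TCP pose, the force, the opening and the grip force at its end. Input that does not fit is refused with a message, and nothing moves.
- robot.read_state(): the state, without advancing time (a new reading comes with each control period).
- cam.read_camera(name): name is "scene" or "top" or "wrist"; returns a dict with "image" (420x560x3 uint8, red, green, blue), "fx", "fy", "cx", "cy" (pixels), "dist" ([k1, k2, p1, p2, k3] as OpenCV has them; the pictures are not rectified), "R" (3x3) and "t" (3): a world point X has camera coordinates R X + t. Camera axes: x right, y down, z forward; pixel columns grow to the right and rows downward; lengths in m; the calibration is good to about 2 mm. A picture is of the moment at which its call begins. There is no depth.
- close_job(): hands the job in; it is judged then, once.
The state is a dict: "t": time; "q": joint angles; "dq": joint speeds; "joint_torque": joint torques, N m; "tool_pos": TCP position; "orientation": TCP orientation; "force": force on the tool from outside, world axes, zero at the start; "wrist_torque": the same for the moment, N m; "opening": finger opening in m; "gripper_force": force on a finger pad.
Only numpy, scipy, OpenCV 4.12 (cv2) and the standard library are available. Lean on these libraries where they do the work, as an engineer would, in place of code of your own. Each camera call takes 0.05 s, during which the arm holds its last target. There are 200 camera calls.

TASK

Tilt the white bin fully out of its wooden cabinet, take out the red-lidded sauce jar, and gently stand it upright in the middle of the scanner's round white pad, turned so that its code patch (on the side the white lid stripe points to) squarely faces the scanner block. Let go of it, leave the bin tilted out, leave the green-lidded jar in the bin, and do not disturb the bowl or oil bottle.

Things in the scene. Friction and masses are not known exactly. Their poses are not given: they have to be found in the camera images.
- cabinet: Brown wooden cabinet fixed to the counter, 135 deep x 196 wide x 190 mm high, open at the front. Origin: bottom centre of its front edge, on the counter. Its -x axis points out of the front (towards the robot's side), +x to its back, z up. Its roof (12 mm thick, underside at 178 mm) begins 55 mm behind the front edge. It holds the tilt-out bin.
- bin (a joint): Tilt of the white bin about its bottom pivot, rad: 0 closed (start), grows as its top comes forward out of the cabinet, stop at 0.45 (fully out). Stiff hinge; gravity pulls it shut at first, beyond about 0.35 it stays by itself; 5 N at the handle opens it. Bin 164 mm wide; front panel 10 mm thick, top 104 mm above the pivot, outer face 6 mm in front of the pivot. Jars lean along with it.
- bin_handle (a point): Middle of the bin's steel bar handle: round bar 10 mm thick, 56 mm long, along the cabinet's y, standing above and in front of the panel's top edge on two slanted arms at its ends; closed, it is 22 mm in front of the pivot and 124 mm above it (20 mm above the panel's top). Moves and turns with the bin. It can be pinched from above, one finger either side of the bar.
- bin_hinge (a point): Point on the pivot line at the bin's middle: 8 mm behind the cabinet's front edge, 20 mm above the counter; fixed, axes as the cabinet, pivot line along y. Closed, the bin's floor is 6 mm above it, and its two jar pockets (62 mm wide, walls at most 45 mm high) are centred 46.5 mm to each side (y) and 34 mm behind it.
- jar: Sauce jar: dark red cylinder 50 mm in diameter, 125 mm high, with a red lid (the top 17 mm, same diameter); about 0.25 kg. Starts in either pocket of the bin, turned any way. Origin: centre of its underside, z up along its axis, x towards the code patch. A white stripe on the lid runs from the lid's centre to the rim on the patch's side.
- jar_mark (a point): Middle of the code patch on the jar's side (white with black bars, about 27 mm wide, 50 mm high), 25 mm from the jar's axis along its +x, 50 mm above its underside.
- plain_jar: Jar of the same size, olive green with a plain green lid, in the other pocket: a bystander. Origin: centre of its underside.
- scanner: Stock scanner fixed to the counter. Origin: at counter level under the centre of its round pad. Its x axis points from the pad's centre to the grey scanner block (45 deep x 84 wide x 110 mm high), whose front face with the dark window and red line stands 85 mm from the pad's centre and looks back at the pad. The black foot is 6 mm thick, 90 mm across at the pad.
- pad (a point): Centre of the top face of the round white pad (58 mm across), 6 mm above the counter, where the jar is to stand. Axes as the scanner.
- bowl: Empty terracotta bowl, 110 mm wide, 50 mm high, bystander. Origin: centre of its underside.
- oil_bottle: Green oil bottle, 60 mm wide, 220 mm high, bystander. Origin: centre of its underside.

How it is judged:
On the way, in this order (a step that is already met when the one before it is completed fails the run):
1. the bin is tilted out (at least 0.38 of its 0.45 rad) (value of joint bin above 0.38 rad), for 0.2 s.
2. the sauce jar stands upright on the scanner's pad with its code patch facing the scanner block (horizontal distance between jar and pad below 0.015 m and z of jar in the frame of pad between -0.004 and 0.004 m and angle between jar's own z axis and vertical below 0.1 rad and angle between the x axis of jar and the x axis of scanner, either way round below 0.26 rad and x of jar_mark in the frame of pad above 0 m), for 0.2 s.
At the end, for the whole second after the job is handed in: Jar at rest upright (0.1 rad) on the pad, within 15 mm of its centre, code patch facing the scanner block within 0.26 rad (15 degrees); bin still tilted out (over 0.3 rad) with the green-lidded jar in it; bowl and oil bottle within 30 mm of their starts (all of step 2 and value of joint bin above 0.3 rad and linear speed of jar below 0.02 m/s and distance between plain_jar and bin_hinge below 0.1 m and distance of each of bowl, oil_bottle from where it was at the start of the episode below 0.03 m); the robot touches nothing.
It fails at once if the green-lidded jar taken out of the bin (distance between plain_jar and bin_hinge above 0.1 m).
It fails at once if a bystander (bowl, oil bottle) moved more than 30 mm (distance of any of bowl, oil_bottle from where it was at the start of the episode above 0.03 m).
It fails at once if the sauce jar dropped onto or knocked against the scanner or its pad (touching it while moving faster than 0.5 m/s) (contact force between jar and scanner above 0.5 N and linear speed of jar above 0.5 m/s).
It also fails if it takes over 64 s, if anything falls off the work surface, if the arm or the gripper's body presses on something with over 40 N, if the wrist force passes 120 N, or if a joint passes its speed limit or range.

## Working session

There is one attempt and no reset: what is moved stays moved. The work goes in short steps, Python scripts to look and compute and a shell command to move; the robot and the scene stay as the last step left them, time stands still between calls to the robot, and variables do not carry over. Pictures are saved under pics/ and viewed, at most 13 in all, crops included, and the job is handed in when it is done.

```bash
ls; mkdir -p pics
python3 - <<'E'
from plant import robot, cam, close_job
import cv2,numpy as np,pickle
d={}
for n in("scene","top"):
    c=cam.read_camera(n);d[n]=c
    cv2.imwrite(f"pics/{n}0.png",c["image"][:,:,::-1])
    print(n,c["fx"],c["dist"],(-c["R"].T@c["t"]).round(3),c["R"].round(2).tolist())
pickle.dump(d,open("cam0.pkl","wb"))
s=robot.read_state();print(s["t"],s["tool_pos"],s["orientation"])
E
```

```text
inch.py
pics
plant.py
scene 391.9382835968486 [-0.04917467  0.          0.          0.          0.        ] [0.988 0.226 0.687] [[-0.65, 0.76, -0.01], [0.64, 0.53, -0.56], [-0.42, -0.37, -0.83]]
top 506.2024285608097 [-0.05252452  0.          0.          0.          0.        ] [ 0.533 -0.01   1.064] [[0.0, -1.0, -0.01], [-0.99, 0.0, -0.15], [0.15, 0.01, -0.99]]
0.1 [0.19693693 0.56626729 0.23971056] [-5.23375789e-01 -3.09729526e+00  2.47639442e-03]
```

View pics/scene0.png

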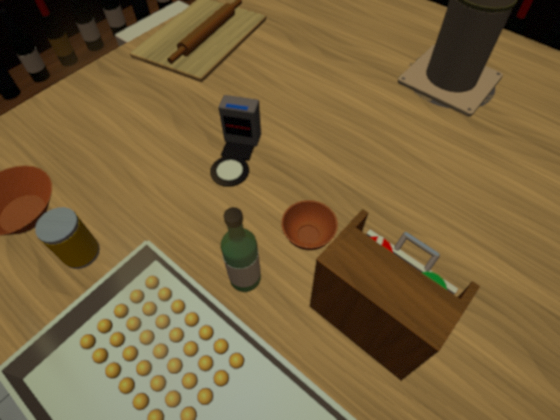

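View pics/top0.png

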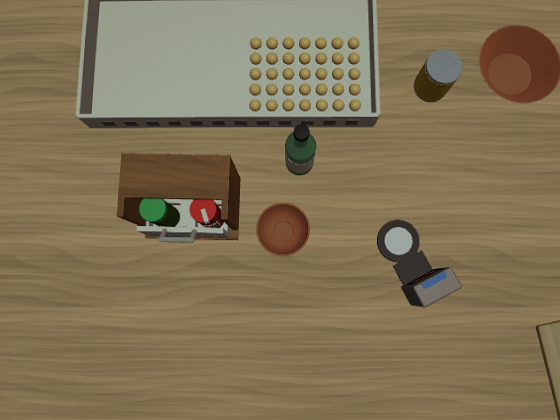

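Scene: cabinet right (handle bar about (417,240), red lid (383,243), green (433,280)); scanner with pad at (230,171). Top: handle (178,239), red lid (204,211) with a white stripe, green lid (153,208), bowl (283,229), bottle (300,150), pad (398,241), block (433,287).

Run:
```python
import cv2,numpy as np,pickle
d=pickle.load(open("cam0.pkl","rb"))
t=d["top"]["image"][145:250,110:250,::-1];s=d["scene"]["image"][205:310,345:485,::-1]
im=np.vstack([cv2.resize(a,(400,300),interpolation=cv2.INTER_CUBIC) for a in(t,s)])
t2=d["top"]["image"][205:310,365:470+35,::-1][:, :140];s2=d["scene"]["image"][90:195,165:305,::-1]
im2=np.vstack([cv2.resize(a,(400,300),interpolation=cv2.INTER_CUBIC) for a in(t2,s2)])
cv2.imwrite("pics/crop.png",np.hstack([im,im2]))
```

```text
(no output)
```

View pics/crop.png

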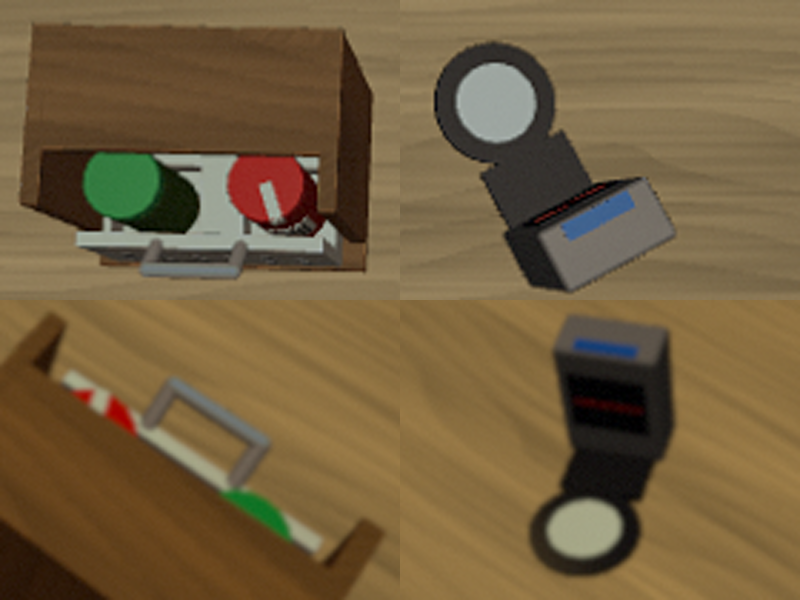

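The crop shows the stripe on the red lid pointing down and slightly right in the top view, i.e. toward the robot, plus clear handle bar ends in both views.

```bash
cat > h.py <<'E'
import cv2,numpy as np,pickle
def ray(c,uv):
    K=np.array([[c["fx"],0,c["cx"]],[0,c["fy"],c["cy"]],[0,0,1]])
    p=cv2.undistortPoints(np.array([[uv]],float),K,np.array(c["dist"]))[0,0]
    R=np.array(c["R"]);d=R.T@np.array([p[0],p[1],1]);return -R.T@np.array(c["t"]),d/np.linalg.norm(d)
def onz(c,uv,z):
    o,d=ray(c,uv);return o+d*(z-o[2])/d[2]
def tri(*cu):
    A=np.zeros((3,3));b=np.zeros(3);rs=[ray(c,u) for c,u in cu]
    for o,d in rs:
        M=np.eye(3)-np.outer(d,d);A+=M;b+=M@o
    x=np.linalg.solve(A,b)
    return x,max(np.linalg.norm((np.eye(3)-np.outer(d,d))@(x-o)) for o,d in rs)
def blobs(m,amin=30):
    n,l,s,c=cv2.connectedComponentsWithStats(m.astype(np.uint8))
    return [(l==i,s[i],c[i]) for i in range(1,n) if s[i][4]>=amin]
E
python3 - <<'E'
from h import *
d=pickle.load(open("cam0.pkl","rb"));T,S=d["top"],d["scene"]
k=140/400
tc=lambda x,y:(110+x*k-.3,145+y*k-.3); sc=lambda x,y:(345+x*k-.3,205+(y-300)*k-.3)
L,e1=tri((T,tc(146,269)),(S,sc(266,443)));R,e2=tri((T,tc(243,269)),(S,sc(173,383)))
print("handle",L,R,e1,e2,np.linalg.norm(L-R),(L+R)/2)
v=L-R;print("yaw from handle",np.degrees(np.arctan2(-v[0],v[1])))
a=onz(T,tc(33,24),.19);b=onz(T,tc(343,30),.19);v=a-b;print("back edge",a,b,np.linalg.norm(v),np.degrees(np.arctan2(-v[0],v[1])))
# pad
def pad(c,box):
    x0,y0,x1,y1=box;i=c["image"][y0:y1,x0:x1].astype(int)
    m=(i.min(2)>130);B=max(blobs(m),key=lambda b:b[1][4]);return B[2]+[x0,y0],B[1]
pt,st=pad(T,(375,215,425,262));ps,ss=pad(S,(205,150,255,195))
print("pad",pt,ps,st,ss,tri((T,pt),(S,ps)),onz(T,pt,.006))
tc2=lambda x,y:(365+(x-400)*k-.3,205+y*k-.3)
# block top corners z=.11
q=[onz(T,tc2(*p),.11) for p in((538,234),(643,180),(675,234),(571,291))];print("block",np.round(q,3))
P=onz(T,pt,.006);f=(q[0]+q[1])/2;bk=(q[2]+q[3])/2
for A in(f,bk): print("dir",np.degrees(np.arctan2(*(A-P)[[1,0]])),np.linalg.norm((A-P)[:2]))
w=q[1]-q[0];print("front edge normal",np.degrees(np.arctan2(w[1],w[0])),np.linalg.norm(w))
# lids
i=T["image"].astype(int);r,g,bb=i[...,0],i[...,1],i[...,2]
for nm,m in(("red",(r>140)&(g<60)),("green",(g>110)&(r<70))):
    for B in blobs(m): print(nm,B[1],B[2],onz(T,B[2],.151))
E
```

```text
handle [0.61732344 0.22828516 0.14392713] [0.61682845 0.167825   0.14294962] 0.00037349463528689187 0.002361450252461963 0.06047008995050323 [0.61707595 0.19805508 0.14343838]
yaw from handle -0.4690699023500678
back edge [0.76707173 0.29362153 0.19      ] [0.76249383 0.09839786 0.19      ] 0.1952773458701709 -1.3433124326215349
pad [398.13869863 240.42979452] [229.16891892 169.62837838] [ 10  12  27  28 584] [ 13  12  23  17 296] (array([ 0.62736486, -0.23593245,  0.00396283]), np.float64(0.00039402024910404905)) [ 0.62694545 -0.23517284  0.006     ]
block [[ 0.531 -0.238  0.11 ]
 [ 0.566 -0.309  0.11 ]
 [ 0.531 -0.329  0.11 ]
 [ 0.494 -0.259  0.11 ]]
dir -153.8284514076502 0.08715529452136592
dir -152.907272399897 0.12834804170148925
front edge normal -63.67709456434529 0.07878240896981308
red [190 200  26  22 400] [202.0675 208.8425] [0.67193253 0.15212357 0.151     ]
green [140 199  25  22 464] [151.97844828 208.73275862] [0.67215269 0.24451378 0.151     ]
```

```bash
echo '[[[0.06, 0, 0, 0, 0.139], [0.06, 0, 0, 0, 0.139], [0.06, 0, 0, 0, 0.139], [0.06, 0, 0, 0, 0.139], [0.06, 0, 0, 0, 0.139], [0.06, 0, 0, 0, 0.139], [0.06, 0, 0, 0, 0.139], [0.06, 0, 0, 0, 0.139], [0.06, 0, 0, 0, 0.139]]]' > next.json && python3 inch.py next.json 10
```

```text
refused: ROWS must be a list of rows, each a list of 5 numbers. Nothing was moved.
```

Refused on format, not on reach. It needs a list of rows, each a list of 5 numbers.

```bash
echo '[[0.06, 0, 0, 0, 0.139], [0.06, 0, 0, 0, 0.139], [0.06, 0, 0, 0, 0.139], [0.06, 0, 0, 0, 0.139], [0.06, 0, 0, 0, 0.139], [0.06, 0, 0, 0, 0.139], [0.06, 0, 0, 0, 0.139], [0.06, 0, 0, 0, 0.139], [0.06, 0, 0, 0, 0.139]]' > next.json && python3 inch.py next.json 10; echo '[[0.06, -0.03, 0.0355, 0, 0], [0.06, -0.03, 0.0355, 0, 0], [0.06, -0.03, 0.0355, 0, 0], [0.06, -0.03, 0.0355, 0, 0], [0.06, -0.03, 0.0355, 0, 0], [0.06, -0.03, 0.0355, 0, 0], [0.06, -0.03, 0.0355, 0, 0], [0.06, -0.03, 0.0355, 0, 0], [0.06, -0.03, 0.0355, 0, 0], [0.06, -0.03, 0.0355, 0, 0], [0.06, -0.03, 0.0355, 0, 0], [0.06, -0.03, 0.0355, 0, 0], [0.06, 0, 0, 0, 0], [0.06, 0, 0, 0, 0]]' > next.json && python3 inch.py next.json
python3 - <<'E'
from plant import robot, cam, close_job
import cv2,pickle,numpy as np
from scipy.spatial.transform import Rotation as R
c=cam.read_camera("wrist");pickle.dump(c,open("w1.pkl","wb"));cv2.imwrite("pics/w1.png",c["image"][:,:,::-1])
s=robot.read_state();print(s["tool_pos"],R.from_rotvec(s["orientation"]).as_matrix().round(3).tolist(),s["q"])
E
```

```text
t: 1.0
tool_pos: [0.197, 0.5664, 0.24]
orientation: [2.244, 2.198, -0.002]
force: [-0.0, 0.6, -0.5]
opening: 0.0602
gripper_force: 0.0
t: 2.4
tool_pos: [0.6178, 0.1994, 0.2395]
orientation: [-2.24, -2.201, 0.002]
force: [-0.4, 0.5, 0.1]
opening: 0.0599
gripper_force: 0.0
[0.61720459 0.20035611 0.23985779] [[0.016, 1.0, -0.002], [1.0, -0.016, 0.0], [0.0, -0.002, -1.0]] [2.34625838e-01 2.63853756e-01 1.33864805e+00 5.05129421e-04
 1.54066299e+00 2.50290252e-01]
```

View pics/w1.png

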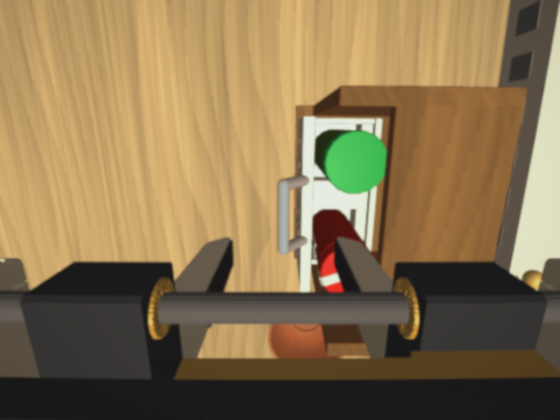

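Wrist view: the handle bar runs from (284,183) to (284,250); the red lid is partly hidden by the right finger.

Run:
```python
from h import *
d=pickle.load(open("cam0.pkl","rb"));T,S=d["top"],d["scene"];W=pickle.load(open("w1.pkl","rb"))
for uv in((284,183),(284,249)): print(onz(W,uv,.1434))
print(-W["R"].T@W["t"])
k=.35
print(tri((T,(161,239)),(S,(437.8,254.7)),(W,(284,183))),tri((T,(195,239)),(S,(405.2,234)),(W,(284,249))))
```

```text
[0.61993533 0.22773492 0.1434    ]
[0.61896583 0.16998202 0.1434    ]
[0.62053101 0.2723179  0.38471249]
(array([0.61831444, 0.22798508, 0.1448677 ]), np.float64(0.001624627801029138)) (array([0.617452  , 0.16820431, 0.14155901]), np.float64(0.0027842846162976233))
```

```bash
echo '[[0.036, -0.002, 0.001, 0.012, 0], [0.036, 0, 0, 0.015, 0], [0.036, 0, 0, 0.015, 0], [0.036, 0, 0, 0.015, 0], [0.036, 0, 0, 0.015, 0], [0.036, 0, 0, 0.015, 0], [0.036, 0, 0, 0, 0]]' > next.json && python3 inch.py next.json 10; echo '[[0.0, 0, 0, 0, 0], [0.0, 0, 0, 0, 0], [0.0, 0, 0, 0, 0], [0.0, 0, 0, 0, 0], [0, 0, 0, 0, 0], [0, 0, 0, 0, 0]]' > next.json && python3 inch.py next.json 15
```

```text
t: 3.15
tool_pos: [0.6168, 0.1979, 0.1499]
orientation: [-2.236, -2.203, 0.007]
force: [-0.4, -0.4, -0.6]
opening: 0.0362
gripper_force: 0.0
t: 3.75
tool_pos: [0.6177, 0.1985, 0.1547]
orientation: [-2.237, -2.204, 0.002]
force: [-8.7, -0.9, 6.7]
opening: 0.0092
gripper_force: 15.0
```

```bash
echo '[[0, 0, -0.0043, 0.0009, 0], [0, 0, -0.0043, 0.0009, 0], [0, 0, -0.0042, 0.0012, 0], [0, 0, -0.0042, 0.0012, 0], [0, 0, -0.0042, 0.0015, 0], [0, 0, -0.0041, 0.0015, 0], [0, 0, -0.004, 0.0018, 0], [0, 0, -0.004, 0.0018, 0], [0, 0, -0.0039, 0.002, 0], [0, 0, -0.0039, 0.002, 0], [0, 0, -0.0028, 0.0017, 0], [0, 0, -0.0028, 0.0017, 0], [0, 0, -0.0029, 0.002, 0], [0, 0, -0.0035, 0.0022, 0], [0, 0, 0, 0, 0], [0, 0, 0, 0, 0]]' > next.json && python3 inch.py next.json
```

```text
t: 5.35
tool_pos: [0.5657, 0.1994, 0.1311]
orientation: [2.238, 2.205, 0.001]
force: [3.7, 4.9, 0.7]
opening: 0.0092
gripper_force: 15.0
```

```bash
echo '[[0.02, 0, 0, 0, 0], [0.02, 0, 0, 0, 0], [0.02, 0, 0, 0, 0], [0.02, 0, 0, -0.01, 0], [0.02, 0, 0, -0.02, 0], [0.02, 0, 0, -0.02, 0], [0.03, 0, 0, -0.02, 0], [0.06, 0, 0, -0.03, 0], [0.07, 0, 0, -0.03, 0], [0.07, -0.03, 0.01, -0.03, 0], [0.07, -0.04, 0.01, 0, 0], [0.07, -0.04, 0.01, 0, 0], [0.07, -0.03, 0.01, 0, 0], [0.07, 0, 0, 0, 0], [0.07, 0, 0, 0, 0]]' > next.json && python3 inch.py next.json
python3 - <<'E'
from plant import robot, cam, close_job
import cv2,pickle,numpy as np
d={n:cam.read_camera(n) for n in("wrist","top","scene")};pickle.dump(d,open("cam2.pkl","wb"))
print(robot.read_state()["tool_pos"])
t=d["top"]["image"][160:265,110:250,::-1];s=d["scene"]["image"][205:310,345:485,::-1]
im=np.vstack([cv2.resize(a,(260,210),interpolation=cv2.INTER_CUBIC) for a in(t,s)])
cv2.imwrite("pics/m2.png",np.hstack([d["wrist"]["image"][:,:,::-1][:,:540],im]))
E
```

```text
t: 6.85
tool_pos: [0.6034, 0.0579, 0.2917]
orientation: [-2.24, -2.202, -0.0]
force: [0.5, -1.3, -0.0]
opening: 0.0699
gripper_force: 0.0
[0.60317699 0.05961951 0.2914849 ]
```

View pics/m2.png

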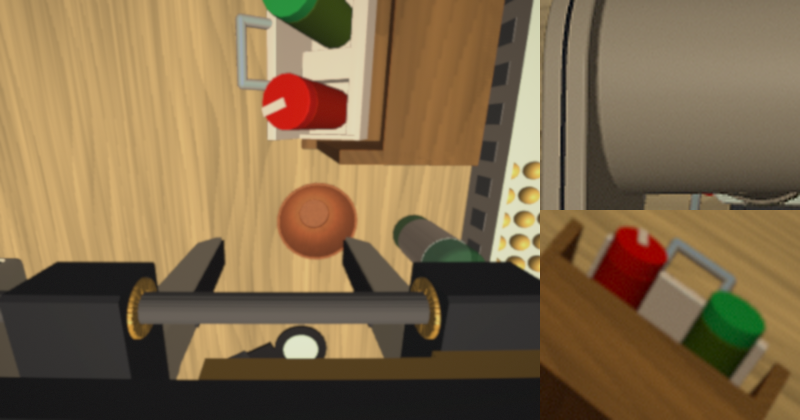

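Wrist view: bin is out, red lid ellipse around (287,100) with stripe pointing left/slightly down to (264,109), handle (243,50); bowl (317,220) undisturbed. Now measuring lid and stripe.

```bash
cat > m.py <<'E'
from h import *
d=pickle.load(open("cam2.pkl","rb"));W,S=d["wrist"],d["scene"]
def lid(c,box,thr):
    x0,y0,x1,y1=box;i=c["image"][y0:y1,x0:x1].astype(int);r,g,b=i[...,0],i[...,1],i[...,2]
    m=(r>thr)&(g<90)&(b<90);w=(g>150)&(b>130)
    return i,m,w
i,m,w=lid(W,(245,60,360,140),0)
cv2.imwrite("pics/z.png",np.vstack([cv2.resize(W["image"][60:140,250:360,::-1],(400,290),interpolation=cv2.INTER_CUBIC),cv2.resize(S["image"][205:285,365:475,::-1],(400,290),interpolation=cv2.INTER_CUBIC)]))
for y in(85,95,112): print(W["image"][y,260:350:5,0].tolist())
E
python3 m.py
```

```text
[159, 163, 199, 200, 201, 201, 201, 202, 202, 192, 132, 111, 105, 115, 199, 223, 225, 224]
[182, 199, 200, 200, 201, 202, 202, 203, 203, 204, 167, 149, 125, 123, 121, 118, 113, 113]
[184, 226, 219, 204, 202, 203, 203, 204, 204, 208, 156, 154, 129, 128, 129, 129, 130, 130]
```

View pics/z.png

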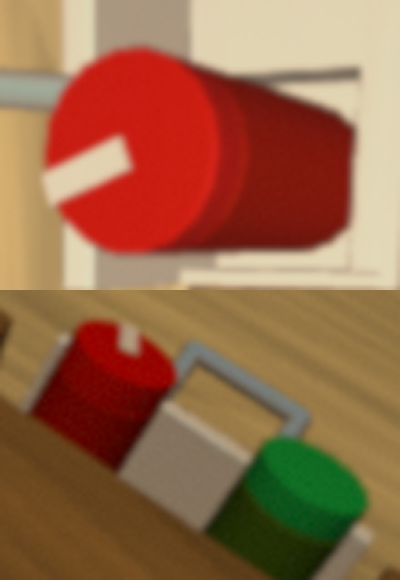

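```bash
cat > m2.py <<'E'
from h import *
d=pickle.load(open("cam2.pkl","rb"));W,S=d["wrist"],d["scene"]
def ell(c,box,thr):
    x0,y0,x1,y1=box;i=c["image"][y0:y1,x0:x1].astype(int);r,g,b=i[...,0],i[...,1],i[...,2]
    m=(r>thr)&(g<90)&(b<90);B=max(blobs(m),key=lambda q:q[1][4])[0]
    h=cv2.convexHull(max(cv2.findContours(B.astype(np.uint8),0,1)[0],key=len))
    e=cv2.fitEllipse(h);return np.array(e[0])+[x0,y0],e,h.reshape(-1,2)+[x0,y0]
cw,ew,hw=ell(W,(245,60,360,140),187);cs,es,hs=ell(S,(365,205,420,260),150)
print(cw,ew,cs,es)
L,e=tri((W,cw),(S,cs));print("lid",L,e)
th=.45;ya=np.radians(-1.0);xa=np.array([np.cos(ya),np.sin(ya),0]);yv=np.array([-np.sin(ya),np.cos(ya),0]);z=np.array([0,0,1.])
n=-np.sin(th)*xa+np.cos(th)*z;u=np.cos(th)*xa+np.sin(th)*z
def onp(c,uv):
    o,dd=ray(c,uv);return o+dd*((L-o)@n)/(dd@n)
for p in [cw-[0,28],]: pass
i=W["image"].astype(int)
m=np.zeros(i.shape[:2],bool);m[90:125,255:295]=1
el=np.zeros(i.shape[:2],np.uint8);cv2.fillConvexPoly(el,hw.astype(np.int32),1);el=cv2.dilate(el,np.ones((3,3)))
m&=(i[...,1]>120)&(i[...,2]>100)&(el>0)
B=max(blobs(m,10),key=lambda q:q[1][4])[0];pp=np.argwhere(B)[:,::-1]
P=np.array([onp(W,p)-L for p in pp]);Q=np.c_[P@u,P@yv];c=Q.mean(0)
U,s,V=np.linalg.svd(Q-c);a=V[0]*np.sign(V[0]@c)
print("stripe n",len(pp),"centroid",c,"angle c",np.degrees(np.arctan2(c[1],c[0])),"axis",np.degrees(np.arctan2(a[1],a[0])))
r=np.array([onp(W,p)-L for p in hw]);print("lid radius",np.linalg.norm(r,axis=1).round(4))
hc=lambda x,y:(365+x/3.636,205+(y-290)/3.636)
print("handle",tri((W,(243,16+0)),(S,hc(300,410))),tri((W,(243,86)),(S,hc(192,352))))
E
python3 m2.py
```

```text
[285.95329285 101.28391266] ((40.95329284667969, 41.283912658691406), (46.75705337524414, 55.25971984863281), 6.400014400482178) [397.52975845 221.98426819] ((32.52975845336914, 16.984268188476562), (9.5509614944458, 23.97848892211914), 124.00260925292969)
lid [0.60910025 0.15133218 0.1506077 ] 0.0015329078091080432
stripe n 235 centroid [-0.01326674 -0.00274195] angle c -168.3226223614711 axis -158.714167252949
lid radius [0.0244 0.0242 0.0239 0.0234 0.0232 0.0226 0.0222 0.0219 0.0222 0.022
 0.0218 0.022  0.0219 0.0222 0.0232 0.0233 0.0241 0.0245 0.0244 0.0244
 0.0249 0.025  0.025  0.0251 0.0252 0.0252 0.0252 0.0252 0.0249]
handle (array([0.57164435, 0.22708163, 0.13359324]), np.float64(0.0006481126828635562)) (array([0.56636496, 0.17137516, 0.12006705]), np.float64(0.0011932453572130587))
```

```bash
echo '[[0.07, 0, 0, 0, -0.143], [0.07, 0, 0, 0, -0.143], [0.07, 0, 0, 0, -0.143], [0.07, 0, 0, 0, -0.143], [0.07, 0, 0, 0, -0.143], [0.07, 0, 0, 0, -0.143], [0.07, 0, 0, 0, -0.143], [0.07, 0, 0, 0, -0.143], [0.07, 0, 0, 0, -0.143], [0.07, 0, 0, 0, -0.143], [0.07, 0, 0, 0, -0.143], [0.07, 0, 0, 0, 0]]' > next.json && python3 inch.py next.json; echo '[[0.07, -0.0025, 0.022, 0, 0], [0.07, -0.0025, 0.023, 0, 0], [0.07, -0.0025, 0.023, 0, 0], [0.07, -0.0025, 0.023, 0, 0], [0.07, 0, 0, 0.04, 0], [0.07, 0, 0, 0.04, 0], [0.07, 0, 0, 0, 0], [0.07, 0, 0, 0, 0]]' > next.json && python3 inch.py next.json
cat > st.py <<'E'
from plant import robot, cam, close_job
from scipy.spatial.transform import Rotation as R
import numpy as np
s=robot.read_state();M=R.from_rotvec(s["orientation"]).as_matrix()
print(s["t"],s["tool_pos"].round(4) if hasattr(s["tool_pos"],"round") else s["tool_pos"],"ty",np.degrees(np.arctan2(M[1,1],M[0,1])),M[:,2].round(4),"f",np.round(s["force"],1),"op",s["opening"],s["gripper_force"],"q",np.round(s["q"],2))
E
python3 st.py
```

```text
t: 8.2
tool_pos: [0.6032, 0.0598, 0.2914]
orientation: [0.014, 3.142, 0.0]
force: [-0.1, -0.7, 0.8]
opening: 0.0699
gripper_force: 0.0
t: 9.0
tool_pos: [0.6139, 0.1498, 0.2112]
orientation: [-0.023, -3.139, 0.0]
force: [-0.2, 0.2, 1.0]
opening: 0.0698
gripper_force: 0.0
9.0 [0.6139 0.1498 0.2112] ty 89.16508476206843 [-2.e-03 -3.e-04 -1.e+00] f [-0.2  0.2  1. ] op 0.06981090440274527 0.0 q [ 0.16  0.23  1.43  0.    1.48 -1.4 ]
```

```bash
echo '[[0.07, 0.001, 0.0015, 0.017, 0], [0.07, 0, 0, 0.02, 0], [0.07, 0, 0, 0.02, 0], [0.07, 0, 0, 0.012, 0], [0.07, 0, 0, 0, 0], [0.07, 0, 0, 0, 0]]' > next.json && python3 inch.py next.json && python3 st.py
```

```text
t: 9.6
tool_pos: [0.6142, 0.151, 0.1433]
orientation: [0.021, 3.14, 0.0]
force: [-0.3, 0.3, -0.1]
opening: 0.0698
gripper_force: 0.0
9.6 [0.6142 0.151  0.1433] ty 89.24330408022627 [ 1.3e-03  2.0e-04 -1.0e+00] f [-0.3  0.3 -0.1] op 0.06979504183394124 0.0 q [ 0.16  0.28  1.5   0.    1.36 -1.4 ]
```

Clear of contact. Close on the jar.

```bash
echo '[[0.045, 0, 0, 0, 0], [0.045, 0, 0, 0, 0], [0.045, 0, 0, 0, 0], [0.045, 0, 0, 0, 0], [0.045, 0, 0, 0, 0], [0.045, 0, 0, 0, 0]]' > next.json && python3 inch.py next.json 15 && python3 st.py
```

```text
t: 10.2
tool_pos: [0.6141, 0.151, 0.1431]
orientation: [0.02, 3.14, 0.0]
force: [-0.9, 0.5, 5.7]
opening: 0.0499
gripper_force: 15.0
10.2 [0.6141 0.151  0.1431] ty 89.26745995443225 [ 1.2e-03  2.0e-04 -1.0e+00] f [-0.9  0.5  5.7] op 0.04993642788338625 14.996968625346199 q [ 0.16  0.28  1.5   0.    1.36 -1.4 ]
```

```bash
echo '[[0.045, 0.0044, 0, -0.009, 0], [0.045, 0.0044, 0, -0.009, 0], [0.045, 0.0044, 0, -0.009, 0], [0.045, 0.0044, 0, -0.009, 0], [0.045, 0.0044, 0, -0.009, 0], [0.045, 0.0044, 0, -0.009, 0], [0.045, 0.0044, 0, -0.009, 0], [0.045, 0.0044, 0, -0.009, 0], [0.045, 0.0044, 0, -0.009, 0], [0.045, 0.0044, 0, -0.009, 0], [0.045, 0.003, 0, -0.012, 0], [0.045, 0, 0, -0.015, 0], [0.045, 0, 0, -0.015, 0], [0.045, 0, 0, -0.015, 0], [0.045, 0, 0, 0, 0], [0.045, 0, 0, 0, 0]]' > next.json && python3 inch.py next.json && python3 st.py
python3 - <<'E'
from plant import robot, cam, close_job
import cv2,pickle,numpy as np
d={n:cam.read_camera(n) for n in("wrist","top","scene")};pickle.dump(d,open("cam3.pkl","wb"))
s=d["scene"]["image"][100:310,205:485,::-1]
cv2.imwrite("pics/m3.png",np.vstack([np.hstack([cv2.resize(d[n]["image"][:,:,::-1],(400,300)) for n in("wrist","top")]),cv2.resize(s,(400,300)).repeat(1,1) .__class__(0) if 0 else np.hstack([cv2.resize(s,(400,300)),cv2.resize(d["scene"]["image"][:,:,::-1],(400,300))])]))
E
```

```text
t: 11.8
tool_pos: [0.567, 0.1516, 0.2897]
orientation: [0.02, 3.141, 0.0]
force: [-0.0, -0.0, -2.6]
opening: 0.0495
gripper_force: 15.0
11.8 [0.567  0.1516 0.2897] ty 89.26443506825306 [ 1.e-03  1.e-04 -1.e+00] f [-0.  -0.  -2.6] op 0.04949184820767747 15.000316991790896 q [ 0.17  0.08  1.45 -0.    1.61 -1.38]
```

View pics/m3.png

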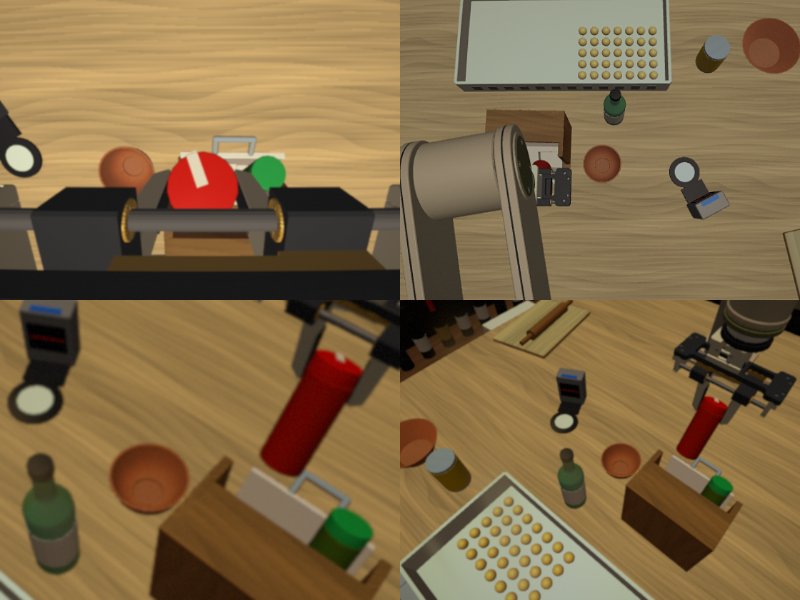

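Jar is held, leaning as in the bin; bin stays out with the green jar. I'll take it over free counter at (0.47,-0.06) to right it there.

```bash
echo '[[0.045, 0.01, -0.02, 0, 0], [0.045, 0.016, -0.035, 0, 0], [0.045, 0.016, -0.035, 0, 0], [0.045, 0.016, -0.035, 0, 0], [0.045, 0.016, -0.035, 0, 0], [0.045, 0.016, -0.035, 0, 0], [0.045, 0.008, -0.018, 0, 0], [0.045, 0, 0, 0.02, 0], [0.045, 0, 0, 0.03, 0], [0.045, 0, 0, 0.03, 0], [0.045, 0, 0, 0.03, 0], [0.045, 0, 0, 0.025, 0], [0.045, 0, 0, 0.015, 0], [0.045, 0, 0, 0.01, 0], [0.045, 0, 0, 0, 0], [0.045, 0, 0, 0, 0]]' > next.json && python3 inch.py next.json && python3 st.py
```

```text
t: 13.55
tool_pos: [0.4661, -0.0603, 0.1297]
orientation: [0.02, 3.141, -0.0]
force: [1.0, -0.2, -1.9]
opening: 0.0498
gripper_force: 15.0
13.55 [ 0.4661 -0.0603  0.1297] ty 89.26445076242081 [ 2.e-04 -0.e+00 -1.e+00] f [ 1.  -0.2 -1.9] op 0.04977421652610538 14.997454927215585 q [-0.24 -0.14  1.97  0.    1.32 -1.8 ]
```

```bash
echo '[[0.045, 0, 0, 0, 0], [0.045, 0, 0, 0, 0], [0.045, 0, 0, 0, 0], [0.045, 0, 0, 0, 0], [0.045, 0, 0, 0, 0], [0.045, 0, 0, 0, 0], [0.045, 0, 0, 0, 0], [0.045, 0, 0, 0, 0]]' > next.json && python3 inch.py next.json 4 && python3 st.py
python3 - <<'E'
from plant import robot, cam, close_job
import cv2,pickle,numpy as np
d={n:cam.read_camera(n) for n in("wrist","top","scene")};pickle.dump(d,open("cam4.pkl","wb"))
s=d["scene"]["image"][60:270,170:450,::-1]
cv2.imwrite("pics/m4.png",np.hstack([cv2.resize(d["wrist"]["image"][:,:,::-1],(400,300)),cv2.resize(s,(400,300))]))
E
```

```text
t: 14.35
tool_pos: [0.4659, -0.0602, 0.1292]
orientation: [-0.02, -3.142, 0.0]
force: [0.2, 0.5, -2.2]
opening: 0.0501
gripper_force: 4.0
14.35 [ 0.4659 -0.0602  0.1292] ty 89.26736999191165 [-0. -0. -1.] f [ 0.2  0.5 -2.2] op 0.050062868274026034 3.9992051859096023 q [-0.24 -0.14  1.97 -0.    1.32 -1.8 ]
```

View pics/m4.png

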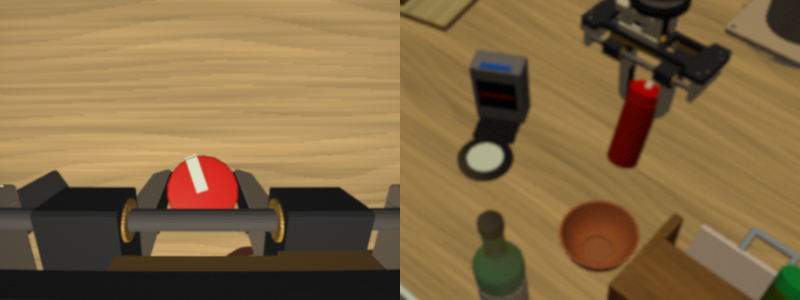

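Jar still gripped at 4 N, appears leaning somewhat less (lid (397+..) at scene crop (645,90), base (625,155)). Measure the lean in the scene view against the grip plane.

```bash
cat > lean.py <<'E'
from h import *
def lean(c,box,y0,yaw=89.26):
    x0,yy,x1,y1=box;i=c["image"][yy:y1,x0:x1].astype(int)
    m=(i[...,0]>40)&(i[...,0]>2.2*i[...,1]+10)&(i[...,0]>2*i[...,2])
    B=[b for b in blobs(m,150)];B=max(B,key=lambda b:b[1][4])[0];p=np.argwhere(B)[:,::-1]+[x0,yy]
    q=p.mean(0);U,s,V=np.linalg.svd((p-q).astype(float),full_matrices=False);a=V[0]
    t=(p-q)@a;e=[q+a*np.percentile(t,15),q+a*np.percentile(t,85)]
    n=np.array([np.cos(np.radians(yaw)),np.sin(np.radians(yaw)),0]);P=[]
    for u in e:
        o,d=ray(c,u);P.append(o+d*((np.array(y0)-o)@n)/(d@n))
    v=P[0]-P[1];v=v*np.sign(v[2]);
    return len(p),np.round(P,3).tolist(),"tilt deg (top to -x +)",np.degrees(np.arctan2(-v[0],v[2]))
E
python3 - <<'E'
from lean import *
d=pickle.load(open("cam4.pkl","rb"));print(lean(d["scene"],(300,105,365,185),[.466,-.06,0]))
d=pickle.load(open("cam3.pkl","rb"));print(lean(d["scene"],(370,130,465,235),[.567,.151,0]))
E
```

```text
(1241, [[0.471, -0.06, 0.129], [0.498, -0.06, 0.032]], 'tilt deg (top to -x +)', np.float64(15.699947054250158))
(2963, [[0.56, 0.151, 0.277], [0.608, 0.15, 0.197]], 'tilt deg (top to -x +)', np.float64(30.49708565971784))
```

```bash
echo '[[0.045, 0, 0, 0, 0], [0.045, 0, 0, 0, 0], [0.045, 0, 0, 0, 0], [0.045, 0, 0, 0.003, 0], [0.045, 0, 0, 0.003, 0], [0.045, 0, 0, 0, 0], [0.045, 0, 0, 0, 0]]' > next.json && python3 inch.py next.json 3 && echo '[[0.045, 0, 0, 0.002, 0], [0.045, 0, 0, 0, 0]]' > next.json && python3 inch.py next.json && echo '[[0.045, 0, 0, 0.002, 0], [0.045, 0, 0, 0, 0]]' > next.json && python3 inch.py next.json
python3 - <<'E'
from lean import *
from plant import robot, cam, close_job
c=cam.read_camera("scene");print(lean(c,(300,105,365,185),[.466,-.06,0]),robot.read_state()["force"])
E
```

```text
t: 15.2
tool_pos: [0.4657, -0.0602, 0.123]
orientation: [-0.02, -3.141, -0.0]
force: [1.2, 0.6, -2.1]
opening: 0.0499
gripper_force: 3.0
t: 15.4
tool_pos: [0.4658, -0.0602, 0.121]
orientation: [-0.02, -3.141, -0.0]
force: [0.0, 0.2, -1.8]
opening: 0.0499
gripper_force: 3.0
t: 15.6
tool_pos: [0.4658, -0.0602, 0.119]
orientation: [-0.02, -3.141, -0.0]
force: [0.4, 1.1, -2.6]
opening: 0.05
gripper_force: 3.0
(1183, [[0.47, -0.06, 0.12], [0.493, -0.06, 0.019]], 'tilt deg (top to -x +)', np.float64(13.006990197074465)) [-0.1525339   0.68194644 -2.49256983]
```

```bash
for i in 1; do echo '[[0.045, 0, 0, 0.0015, 0], [0.045, 0, 0, 0, 0]]' > next.json && python3 inch.py next.json|grep -E "pos|force"; echo '[[0.045, 0, 0, 0.0015, 0], [0.045, 0, 0, 0, 0]]' > next.json && python3 inch.py next.json|grep -E "pos|force";echo '[[0.045, 0, 0, 0.0015, 0], [0.045, 0, 0, 0, 0]]' > next.json && python3 inch.py next.json|grep -E "pos|force"; done
python3 - <<'E'
from lean import *
from plant import robot, cam, close_job
c=cam.read_camera("scene");print(lean(c,(300,105,365,185),[.466,-.06,0]),robot.read_state()["force"])
E
```

```text
tool_pos: [0.4658, -0.0602, 0.1175]
force: [-0.8, 0.2, -1.6]
gripper_force: 3.0
tool_pos: [0.4664, -0.0603, 0.1167]
force: [0.1, 0.3, 0.9]
gripper_force: 3.0
tool_pos: [0.4664, -0.0603, 0.1153]
force: [0.2, 0.2, 5.6]
gripper_force: 3.0
(1177, [[0.471, -0.06, 0.118], [0.494, -0.06, 0.018]], 'tilt deg (top to -x +)', np.float64(12.793981475870952)) [0.14317795 0.55452347 3.47986628]
```

```bash
echo '[[0.045, -0.003, 0, 0, 0], [0.045, -0.003, 0, 0, 0], [0.045, -0.003, 0, 0, 0], [0.045, -0.003, 0, 0, 0], [0.045, 0, 0, 0, 0]]' > next.json && python3 inch.py next.json
python3 - <<'E'
from lean import *
from plant import robot, cam, close_job
c=cam.read_camera("scene");print(lean(c,(300,105,365,185),[.466,-.06,0]),robot.read_state()["force"])
E
```

```text
t: 16.8
tool_pos: [0.4782, -0.0604, 0.1145]
orientation: [-0.02, -3.141, -0.0]
force: [0.0, -0.7, 2.3]
opening: 0.0499
gripper_force: 3.0
(1123, [[0.484, -0.06, 0.12], [0.496, -0.06, 0.014]], 'tilt deg (top to -x +)', np.float64(6.448652066695406)) [-0.31722945 -1.52384656  2.15254061]
```

```bash
echo '[[0.045, -0.003, 0, 0, 0], [0.045, 0, 0, 0, 0], [0.054, 0, 0, 0, 0], [0.056, 0, 0, 0, 0], [0.06, 0, 0, 0, 0], [0.07, 0, 0, 0, 0], [0.07, 0, 0, 0, 0], [0.07, 0, 0, -0.03, 0], [0.07, 0, 0, -0.04, 0], [0.07, 0, 0, -0.05, 0], [0.07, 0, 0, 0, 0], [0.07, 0, 0, 0, 0]]' > next.json && python3 inch.py next.json; python3 st.py
python3 - <<'E'
from lean import *
from plant import robot, cam, close_job
d={n:cam.read_camera(n) for n in("wrist","top","scene")};pickle.dump(d,open("cam5.pkl","wb"));c=d["scene"];print(lean(c,(300,105,365,185),[.466,-.06,0]))
s=c["image"][60:270,170:450,::-1];t=d["top"]["image"][140:350,220:500,::-1]
cv2.imwrite("pics/m5.png",np.vstack([np.hstack([cv2.resize(s,(400,300)),cv2.resize(t,(400,300))]),cv2.resize(d["wrist"]["image"][120:330,:,::-1],(800,300))]))
E
```

```text
t: 18.05
tool_pos: [0.482, -0.0607, 0.2365]
orientation: [0.02, 3.138, -0.001]
force: [0.5, 0.5, -0.4]
opening: 0.0699
gripper_force: 0.0
18.05 [ 0.482  -0.0607  0.2365] ty 89.26714647851797 [ 3.7e-03 -9.0e-04 -1.0e+00] f [ 0.5  0.5 -0.4] op 0.06994699797482096 0.0 q [-0.23 -0.19  1.81 -0.    1.52 -1.79]
(1043, [[0.498, -0.06, 0.116], [0.499, -0.06, 0.008]], 'tilt deg (top to -x +)', np.float64(0.7040359698473522))
```

View pics/m5.png

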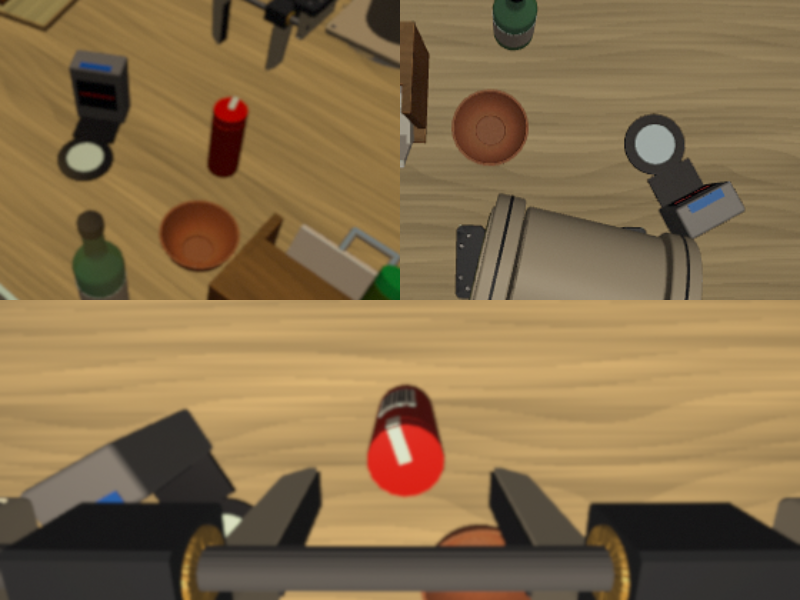

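Jar now stands upright on the counter, lid at wrist px ≈(284,228), stripe pointing up-left with the code patch on that side. Measuring.

```bash
cat > jar.py <<'E'
from h import *
def jar(W,S=None,zt=.125,box=(235,160,335,270),sbox=None):
    def ell(c,box,thr):
        x0,y0,x1,y1=box;i=c["image"][y0:y1,x0:x1].astype(int)
        m=(i[...,0]>thr)&(i[...,1]<90)&(i[...,2]<90);B=max(blobs(m),key=lambda q:q[1][4])[0]
        h=cv2.convexHull(max(cv2.findContours(B.astype(np.uint8),0,1)[0],key=len))
        return np.array(cv2.fitEllipse(h)[0])+[x0,y0],h+[x0,y0]
    cw,h=ell(W,box,187);L=onz(W,cw,zt)
    print("lid",cw,L,"r",np.ptp([onz(W,p[0],zt)[1] for p in h])/2)
    if S is not None:
        cs,_=ell(S,sbox,150);print("tri",cs,tri((W,cw),(S,cs)))
    el=np.zeros(W["image"].shape[:2],np.uint8);cv2.fillConvexPoly(el,h.astype(np.int32),1)
    i=W["image"].astype(int);m=(el>0)&(i[...,1]>120)
    B=max(blobs(m,10),key=lambda q:q[1][4])[0];p=np.argwhere(B)[:,::-1]
    Q=np.array([onz(W,q,zt)-L for q in p])[:,:2];c=Q.mean(0);V=np.linalg.svd(Q-c)[2][0];V=V*np.sign(V@c)
    print("stripe",len(p),c,np.degrees([np.arctan2(c[1],c[0]),np.arctan2(V[1],V[0])]))
E
python3 - <<'E'
from jar import *
d=pickle.load(open("cam5.pkl","rb"));jar(d["wrist"],d["scene"],sbox=(310,115,355,160))
E
```

```text
lid [283.40626526 232.22542572] [ 0.50413463 -0.05986031  0.125     ] r 0.024054505099929884
tri [331.14958954 135.69468689] (array([ 0.50232148, -0.05882049,  0.12867195]), np.float64(0.00111421764948307))
stripe 273 [-0.01009492 -0.00359415] [-160.4024475  -162.09043351]
```

```bash
echo '[[0.07, -0.021, 0, 0.0, 0], [0.07, 0, 0, 0.03, 0], [0.07, 0, 0, 0.04, 0], [0.07, 0, 0, 0.04, 0], [0.07, 0, 0, 0.034, 0], [0.07, 0, 0, 0, 0], [0.07, 0, 0, 0, 0]]' > next.json && python3 inch.py next.json 15; echo '[[0.045, 0, 0, 0, 0], [0.045, 0, 0, 0, 0], [0.045, 0, 0, 0, 0], [0.045, 0, 0, 0, 0], [0.045, 0, 0, 0, 0], [0.045, 0, 0, -0.01, 0], [0.045, 0, 0, -0.02, 0], [0.045, 0, 0, -0.03, 0], [0.045, 0, 0, -0.03, 0], [0.045, 0, 0, -0.03, -0.13], [0.045, 0, 0, 0, 0], [0.045, 0, 0, 0, 0]]' > next.json && python3 inch.py next.json 15; python3 st.py;  python3 - <<'E'
from lean import *
from jar import jar
from plant import robot, cam, close_job
d={n:cam.read_camera(n) for n in("wrist","scene")};pickle.dump(d,open("cam6.pkl","wb"))
s=robot.read_state();print(lean(d["scene"],(300,60,375,170),s["tool_pos"]))
jar(d["wrist"],zt=s["tool_pos"][2]-.0935+.125,box=(220,160,345,330))
E
```

```text
t: 18.9
tool_pos: [0.5006, -0.0604, 0.0898]
orientation: [-0.02, -3.138, -0.001]
force: [1.5, 0.4, 0.2]
opening: 0.07
gripper_force: 0.0
t: 20.1
tool_pos: [0.5022, -0.0607, 0.2112]
orientation: [-0.18, 3.135, -0.001]
force: [-0.1, 0.8, -3.0]
opening: 0.0504
gripper_force: 15.0
20.1 [ 0.5022 -0.0607  0.2112] ty 96.58686239936479 [ 1.3e-03 -3.0e-04 -1.0e+00] f [-0.1  0.8 -3. ] op 0.050409082285149724 14.99335886182962 q [-0.22 -0.11  1.79 -0.    1.47 -1.91]
(1378, [[0.508, -0.061, 0.238], [0.496, -0.06, 0.126]], 'tilt deg (top to -x +)', np.float64(-5.784670329783103))
lid [302.30208588 269.35668945] [ 0.48886086 -0.05331465  0.24052689] r 0.015111966434973714Traceback (most recent call last):
  File "<stdin>", line 6, in <module>
  File "jar.py", line 14, in jar
    B=max(blobs(m,10),key=lambda q:q[1][4])[0];p=np.argwhere(B)[:,::-1]
      ~~~^^^^^^^^^^^^^^^^^^^^^^^^^^^^^^^^^^
ValueError: max() iterable argument is empty
```

```bash
echo '[[0.045, -0.01, -0.018, 0, 0], [0.045, -0.017, -0.031, 0, 0], [0.045, -0.017, -0.031, 0, 0], [0.045, -0.017, -0.031, 0, 0], [0.045, -0.017, -0.031, 0, 0], [0.045, -0.017, -0.031, 0, 0], [0.045, -0.0079, -0.0149, 0, 0], [0.045, 0, 0, 0, 0], [0.045, 0, 0, 0.03, 0], [0.045, 0, 0, 0.03, 0], [0.045, 0, 0, 0.02, 0], [0.045, 0, 0, 0.01, 0], [0.045, 0, 0, 0.01, 0], [0.045, 0, 0, 0, 0], [0.045, 0, 0, 0, 0], [0.045, 0, 0, 0, 0]]' > next.json && python3 inch.py next.json; python3 st.py
```

```text
t: 21.8
tool_pos: [0.6269, -0.2356, 0.1124]
orientation: [-0.184, 3.134, -0.002]
force: [-0.0, 0.1, -1.7]
opening: 0.0502
gripper_force: 15.0
21.8 [ 0.6269 -0.2356  0.1124] ty 96.71150037788891 [ 0.0021 -0.001  -1.    ] f [-0.   0.1 -1.7] op 0.05016331591385386 14.993358383362647 q [-0.44  0.4   1.41  0.    1.33 -2.12]
```

```bash
echo '[[0.045, 0, 0, 0.004, 0], [0.045, 0, 0, 0.004, 0], [0.045, 0, 0, 0.003, 0], [0.045, 0, 0, 0, 0], [0.045, 0, 0, 0, 0]]' > next.json && python3 inch.py next.json 8|grep -E "pos|force"; echo '[[0.045, 0, 0, 0.0015, 0], [0.045, 0, 0, 0, 0], [0.045, 0, 0, 0, 0]]' > next.json && python3 inch.py next.json |grep -E "pos|force";  echo '[[0.045, 0, 0, 0.0015, 0], [0.045, 0, 0, 0, 0], [0.045, 0, 0, 0, 0]]' > next.json && python3 inch.py next.json |grep -E "pos|force"
python3 - <<'E'
from lean import *
from plant import robot, cam, close_job
c=cam.read_camera("scene");cv2.imwrite("pics/m7.png",cv2.resize(c["image"][60:210,140:340,::-1],(800,600),interpolation=cv2.INTER_CUBIC))
E
```

```text
tool_pos: [0.6259, -0.2352, 0.0995]
force: [0.2, -0.6, -2.1]
gripper_force: 8.0
tool_pos: [0.6263, -0.2353, 0.0985]
force: [0.3, 0.5, -0.6]
gripper_force: 8.0
tool_pos: [0.6268, -0.2353, 0.0983]
force: [-1.5, 2.5, 7.3]
gripper_force: 8.0
```

View pics/m7.png

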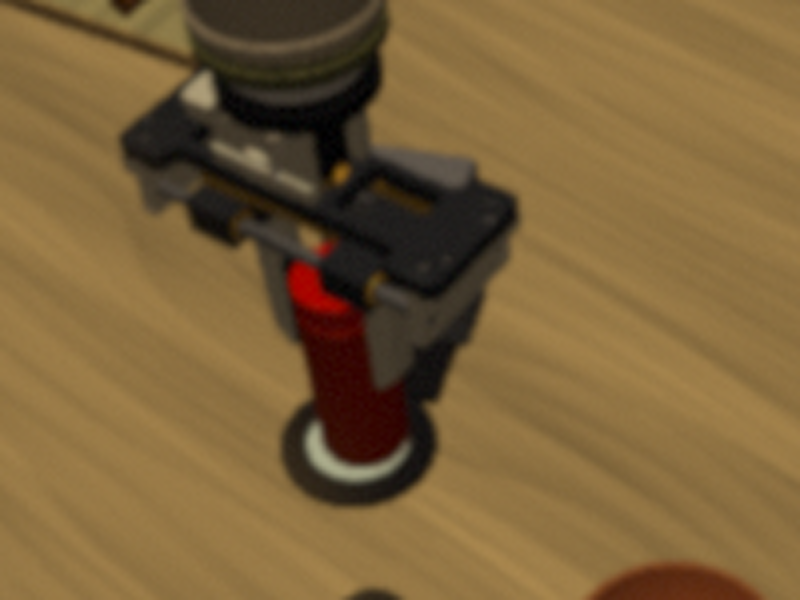

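Jar is on the pad (contact at the expected height), a few mm off centre at most. Release and retreat upward, then measure.

```bash
echo '[[0.052, 0, 0, 0, 0], [0.054, 0, 0, 0, 0], [0.058, 0, 0, 0, 0], [0.065, 0, 0, 0, 0], [0.075, 0, 0, 0, 0], [0.075, 0, 0, 0, 0], [0.075, 0, 0, -0.02, 0], [0.075, 0, 0, -0.03, 0], [0.075, 0, 0, -0.04, 0], [0.075, 0, 0, -0.04, 0], [0.075, 0, 0, -0.02, 0], [0.075, 0.02, 0, 0, 0], [0.075, 0, 0, 0, 0], [0.075, 0, 0, 0, 0], [0.075, 0, 0, 0, 0]]' > next.json && python3 inch.py next.json
python3 - <<'E'
from lean import *
from jar import jar
from plant import robot, cam, close_job
d={n:cam.read_camera(n) for n in("wrist","top","scene")};pickle.dump(d,open("cam8.pkl","wb"))
print(robot.read_state()["tool_pos"])
cv2.imwrite("pics/m8.png",np.hstack([cv2.resize(d["wrist"]["image"][120:330,140:420,::-1],(400,300)),cv2.resize(d["scene"]["image"][60:210,140:340,::-1],(400,300))]))
print(lean(d["scene"],(200,100,260,190),[.627,-.235,0]))
jar(d["wrist"],d["scene"],zt=.131,sbox=(205,100,260,160))
E
```

```text
t: 24.45
tool_pos: [0.6063, -0.2373, 0.2458]
orientation: [0.184, -3.135, -0.001]
force: [0.4, -0.1, -0.0]
opening: 0.0748
gripper_force: 0.0
[ 0.60635712 -0.23733009  0.24591074]
(1088, [[0.622, -0.235, 0.125], [0.622, -0.235, 0.018]], 'tilt deg (top to -x +)', np.float64(0.24937531781824523))
lid [282.82859802 226.33933258] [ 0.62330653 -0.23474792  0.131     ] r 0.024076179400541492
tri [223.79437828 128.3798008 ] (array([ 0.62371383, -0.23480913,  0.13006843]), np.float64(0.00013335643377361734))
stripe 272 [-0.00975452 -0.00485086] [-153.55911587 -154.59134589]
```

View pics/m8.png

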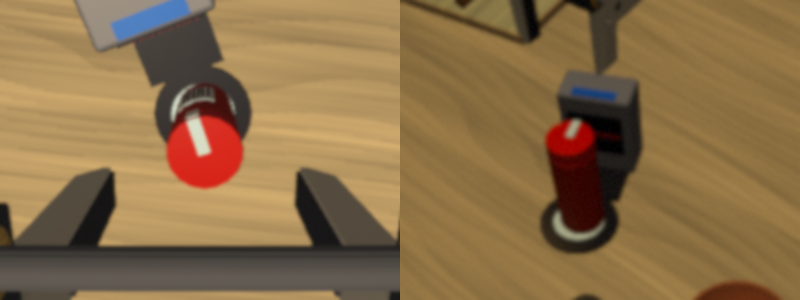

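Upright on the pad, ~4 mm off centre, stripe at −154° versus −153.7° wanted, gripper clear. Quick check that bin and bystanders are unchanged, then hand in.

Run:
```python
from h import *
from plant import robot, cam, close_job
a=pickle.load(open("cam2.pkl","rb"))["scene"]["image"].astype(int);b=pickle.load(open("cam8.pkl","rb"))["scene"]["image"].astype(int)
o=pickle.load(open("cam0.pkl","rb"))["scene"]["image"].astype(int)
D=lambda p,q,s:float(np.abs(p[s]-q[s]).mean())
r=[D(a,b,np.s_[250:300,410:480]),D(o,b,np.s_[200:250,280:340]),D(o,b,np.s_[205:295,220:265])];print("bin+green, bowl, bottle diff",r)
if max(r)<6: print(close_job())
```

```text
bin+green, bowl, bottle diff [4.4741904761904765, 1.7103333333333333, 1.526008230452675]
the job is handed in; nothing more can be done
None
```

The job is handed in: by my last measurement the red-lidded jar stands upright on the scanner pad, about 4 mm off centre, with its code patch facing the block to within about 1°, and image comparison suggests the bin is still tilted out with the green jar in it and the bowl and bottle undisturbed; the result was not reported back.

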